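# Sort look-alike bar stock by heft and crib the brass

## Robot

A 6-joint arm with a two-finger parallel gripper is mounted at the origin on the work surface. World frame = base frame: x ahead of the robot, y to its left, z up, the work surface at z = 0. Lengths are in m, angles in rad, forces in N, time in s.
With the tool pointing down it reaches from about 0.275 to 0.85 m from the base axis. Payload 19 kg.
Tool frame: the origin (TCP) lies midway between the tips of the shut fingers; the grasp point (between the pads) lies 19 mm behind it; z points along the fingers, y is the line along which they close (so a half turn about z gives the same grasp; the last joint's range is limited). The gripper opens to 85 mm and grips with 20 to 120 N. Pads are 22 mm wide; open, the fingers measure 114 mm over their backs; the gripper's body (76 mm by 85 mm) begins 54 mm behind the grasp point. The pads swing forward as they close: fully open they stand 13 mm farther back than shut.
Start: joints at [1.084, 0.15, 1.437, -0, 1.554, -0.134], TCP at [0.199, 0.54, 0.231] pointing down, gripper open.
Joint ranges: [-2.8, 2.8], [-0.68, 2.1], [0.12, 2.68], [-1.39, 4.53], [0.16, 2.79], [-2.81, 2.81]. Speed limits (rad/s): [1.89, 1.89, 2.22, 3.01, 3.01, 3.01].

## Interface

Orientations are given as a 3x3 rotation matrix whose columns are the frame's x, y, z axes.
In Python, from rig import env gives the robot as it stands.
- The arm moves only by the tool play_rows, never from a script. Its argument "steps" is a list that holds one entry, the list of rows, each a list of 5 numbers: the shift along the world's x, y, z as a fraction of full scale, then the turn about the world's z as a fraction of full scale, then the gripper command: -1 is shut, 1 is fully open, values between are in proportion. A call has 1 to 20 rows; each row shifts and turns the commanded pose from where the row before left it; what a row does not reach is not made up. Full scale, the value 1, is 80 mm for a shift and 120 degrees for a turn. A row lasts 1/12 s, in which the tool goes at most 41.7 mm and 7.16 degrees, less where a joint would pass 70% of its speed; a pose out of reach is approached as far as the arm can. A call with a number of a shift or a turn outside -1 to 1 is refused whole. A call with a gripper value outside its range is refused whole. The fingers move at their own pace and stop on an object; "grip_force" is the grip in N (left out, the last holds). Time passes only in rows, so rows that do not move let the fingers close. It gives the time, the measured TCP pose, the force, the opening and the grip force at its end, in the units of the state.
- env.read_state(): the state, without advancing time (a new reading comes with each control period).
- env.capture(name): name is "side" or "top"; returns a dict with "img" (480x640x3 uint8, red, green, blue), "z_map" (480x640 float32, m along the optical axis (not along the pixel's ray), 0 where there is no reading), "vertical_fov" (degrees; the focal length in pixels is half the picture's height over the tangent of half this angle, whatever the lens; pixels are square), "cx", "cy" (the principal point, pixels), "eye" and "rotation" of the camera in the world. Camera axes: x right, y down, z forward; pixel columns grow to the right and rows downward; lengths in m; the calibration is good to about 2 mm. A picture is of the moment at which its call begins.
- env.sign_off(): hands the job in; it is judged then, once.
The state is a dict: "t": time; "joints": joint angles; "joint_velocities": joint speeds; "joint_efforts": joint torques, N m; "ee_pos": TCP position; "tcp_rot": TCP orientation; "wrist_force": force on the tool from outside, world axes, zero at the start; "wrist_torque": the same for the moment, N m; "grip_width": finger opening in m; "grasp_force": force on a finger pad.
Only numpy, scipy, OpenCV 4.12 (cv2) and the standard library are available. Lean on these libraries where they do the work, as an engineer would, in place of code of your own. Each camera call takes 0.05 s, during which the arm holds its last target. There are 200 camera calls.

## Task

The five gold-coloured bars in the tray look the same, but two are solid brass and three are light gold-anodised aluminium: feel their weight and lay the two brass ones crosswise on the pair of bars on the board, centred over it and as far apart as that pair, so that the crib is square. Leave the three aluminium bars lying flat in the tray. Do not drop a bar, and do not shift the pliers, the jar or the two bars already on the board.

Things in the scene. Friction and masses are not known exactly. Their poses are not given: they have to be found in the camera images.
- bar_a_centre (a point): gold-coloured metal bar 110 x 22 x 14 mm lying flat in the tray, one of five that look the same (bar_a to bar_e): two are solid brass, 250 to 310 g, three are gold-anodised aluminium, 80 to 100 g; which is which changes from start to start. Grasp across its 22 mm width. Point: its centre, 7 mm above its underside; x along its length, y across, z up when as started (either face may be up)
- bar_b_centre (a point): gold-coloured metal bar 110 x 22 x 14 mm lying flat in the tray, one of five that look the same (bar_a to bar_e): two are solid brass, 250 to 310 g, three are gold-anodised aluminium, 80 to 100 g; which is which changes from start to start. Grasp across its 22 mm width. Point: its centre, 7 mm above its underside; x along its length, y across, z up when as started (either face may be up)
- bar_c_centre (a point): gold-coloured metal bar 110 x 22 x 14 mm lying flat in the tray, one of five that look the same (bar_a to bar_e): two are solid brass, 250 to 310 g, three are gold-anodised aluminium, 80 to 100 g; which is which changes from start to start. Grasp across its 22 mm width. Point: its centre, 7 mm above its underside; x along its length, y across, z up when as started (either face may be up)
- bar_d_centre (a point): gold-coloured metal bar 110 x 22 x 14 mm lying flat in the tray, one of five that look the same (bar_a to bar_e): two are solid brass, 250 to 310 g, three are gold-anodised aluminium, 80 to 100 g; which is which changes from start to start. Grasp across its 22 mm width. Point: its centre, 7 mm above its underside; x along its length, y across, z up when as started (either face may be up)
- bar_e_centre (a point): gold-coloured metal bar 110 x 22 x 14 mm lying flat in the tray, one of five that look the same (bar_a to bar_e): two are solid brass, 250 to 310 g, three are gold-anodised aluminium, 80 to 100 g; which is which changes from start to start. Grasp across its 22 mm width. Point: its centre, 7 mm above its underside; x along its length, y across, z up when as started (either face may be up)
- base_1_centre (a point): solid brass bar 110 x 22 x 14 mm, loose, 285 g, lying on the board: one of the parallel pair that is the bottom layer of the crib. Point: its centre, 7 mm above the board's top and 7 mm below its own top; x along its length. base_2 lies beside it, 66 mm away in base_1's +y direction, so the crib's middle is 33 mm from this point along +y
- base_2_centre (a point): solid brass bar 110 x 22 x 14 mm, loose, 285 g, lying on the board: one of the parallel pair that is the bottom layer of the crib. Point: its centre, 7 mm above the board's top and 7 mm below its own top; x along its length. base_1 lies beside it, 66 mm away in the -y direction
- seat_1 (a point): where the centre of a bar of the second layer belongs (nothing to see there): level with the top layer, 14 mm above the bottom bars' centres, on the midline between them and 33 mm from the crib's middle towards base_1's +x. A bar there lies square to the bottom pair (along base_1's y) and rests on both
- seat_2 (a point): where the centre of a bar of the second layer belongs (nothing to see there): level with the top layer, 14 mm above the bottom bars' centres, on the midline between them and 33 mm from the crib's middle towards base_1's -x. A bar there lies square to the bottom pair (along base_1's y) and rests on both
- tray: fixed stainless tray 300 mm (its x) by 360 mm (its y), inside floor 3 mm above the bench, rim 20.5 mm high and 3 mm thick; origin at the centre of its underside. It may stand left or right of the robot's midline
- board: fixed plywood board 180 x 180 x 12 mm on the bench, on the other side from the tray; origin at the centre of its underside
- pliers: loose red-handled pliers lying in the tray's far part, 131 mm long along their own x (jaws to +x, handles to -x), 55 mm wide over the handles, 12 mm high; origin at the middle of the underside. Must not be shifted
- palette: fixed yellow flower-shaped paint palette in the tray, 110 mm in diameter, 12 mm high; origin at the centre of its underside
- paints: fixed strip of six little paint pots in the tray, 23 mm (its x) by 141 mm (its y), 25 mm high; origin at the centre of its underside
- jar: loose amber glass jar with a dark lid, 54 mm in diameter, 85 mm high, standing on the bench just in front of the board, on the robot's side; origin at the centre of its underside. Must not be shifted
Not all that is in view belongs to the job. What is shaped like the part that bears bar_e_centre but brown or red is not meant.

How it is judged:
At the end, for the whole second after the job is handed in: The two brass bars lie across the bottom pair, square to it within 0.15 rad, each with its centre within 11 mm of its own one of the two seats; the three aluminium bars lie flat on the tray's floor (no bar there presses on it with over 1.8 N); all are at rest (((x of bar_a_centre in the frame of tray between -0.15 and 0.15 m and y of bar_a_centre in the frame of tray between -0.18 and 0.18 m and z of bar_a_centre in the frame of tray between 0.007 and 0.013 m and contact force between bar_a and tray below 1.8 N) or (distance between bar_a_centre and seat_1 below 0.011 m and angle between the x axis of bar_a_centre and the y axis of base_1_centre, either way round below 0.15 rad) or (distance between bar_a_centre and seat_2 below 0.011 m and angle between the x axis of bar_a_centre and the y axis of base_1_centre, either way round below 0.15 rad)) and ((x of bar_b_centre in the frame of tray between -0.15 and 0.15 m and y of bar_b_centre in the frame of tray between -0.18 and 0.18 m and z of bar_b_centre in the frame of tray between 0.007 and 0.013 m and contact force between bar_b and tray below 1.8 N) or (distance between bar_b_centre and seat_1 below 0.011 m and angle between the x axis of bar_b_centre and the y axis of base_1_centre, either way round below 0.15 rad) or (distance between bar_b_centre and seat_2 below 0.011 m and angle between the x axis of bar_b_centre and the y axis of base_1_centre, either way round below 0.15 rad)) and ((x of bar_c_centre in the frame of tray between -0.15 and 0.15 m and y of bar_c_centre in the frame of tray between -0.18 and 0.18 m and z of bar_c_centre in the frame of tray between 0.007 and 0.013 m and contact force between bar_c and tray below 1.8 N) or (distance between bar_c_centre and seat_1 below 0.011 m and angle between the x axis of bar_c_centre and the y axis of base_1_centre, either way round below 0.15 rad) or (distance between bar_c_centre and seat_2 below 0.011 m and angle between the x axis of bar_c_centre and the y axis of base_1_centre, either way round below 0.15 rad)) and ((x of bar_d_centre in the frame of tray between -0.15 and 0.15 m and y of bar_d_centre in the frame of tray between -0.18 and 0.18 m and z of bar_d_centre in the frame of tray between 0.007 and 0.013 m and contact force between bar_d and tray below 1.8 N) or (distance between bar_d_centre and seat_1 below 0.011 m and angle between the x axis of bar_d_centre and the y axis of base_1_centre, either way round below 0.15 rad) or (distance between bar_d_centre and seat_2 below 0.011 m and angle between the x axis of bar_d_centre and the y axis of base_1_centre, either way round below 0.15 rad)) and ((x of bar_e_centre in the frame of tray between -0.15 and 0.15 m and y of bar_e_centre in the frame of tray between -0.18 and 0.18 m and z of bar_e_centre in the frame of tray between 0.007 and 0.013 m and contact force between bar_e and tray below 1.8 N) or (distance between bar_e_centre and seat_1 below 0.011 m and angle between the x axis of bar_e_centre and the y axis of base_1_centre, either way round below 0.15 rad) or (distance between bar_e_centre and seat_2 below 0.011 m and angle between the x axis of bar_e_centre and the y axis of base_1_centre, either way round below 0.15 rad)) and ((distance between bar_a_centre and seat_1 below 0.011 m and angle between the x axis of bar_a_centre and the y axis of base_1_centre, either way round below 0.15 rad) or (distance between bar_b_centre and seat_1 below 0.011 m and angle between the x axis of bar_b_centre and the y axis of base_1_centre, either way round below 0.15 rad) or (distance between bar_c_centre and seat_1 below 0.011 m and angle between the x axis of bar_c_centre and the y axis of base_1_centre, either way round below 0.15 rad) or (distance between bar_d_centre and seat_1 below 0.011 m and angle between the x axis of bar_d_centre and the y axis of base_1_centre, either way round below 0.15 rad) or (distance between bar_e_centre and seat_1 below 0.011 m and angle between the x axis of bar_e_centre and the y axis of base_1_centre, either way round below 0.15 rad)) and ((distance between bar_a_centre and seat_2 below 0.011 m and angle between the x axis of bar_a_centre and the y axis of base_1_centre, either way round below 0.15 rad) or (distance between bar_b_centre and seat_2 below 0.011 m and angle between the x axis of bar_b_centre and the y axis of base_1_centre, either way round below 0.15 rad) or (distance between bar_c_centre and seat_2 below 0.011 m and angle between the x axis of bar_c_centre and the y axis of base_1_centre, either way round below 0.15 rad) or (distance between bar_d_centre and seat_2 below 0.011 m and angle between the x axis of bar_d_centre and the y axis of base_1_centre, either way round below 0.15 rad) or (distance between bar_e_centre and seat_2 below 0.011 m and angle between the x axis of bar_e_centre and the y axis of base_1_centre, either way round below 0.15 rad)) and linear speed of each of bar_a, bar_b, bar_c, bar_d, bar_e below 0.03 m/s); the robot touches nothing.
It fails at once if the pliers, the jar or a bar of the bottom layer is shifted by more than 12 mm (distance of any of pliers, jar, base_1_centre, base_2_centre from where it was at the start of the episode above 0.012 m).
It fails at once if a bar is dropped: it falls free of the fingers while its centre is more than 60 mm above the bench ((height (world z) of bar_a_centre above 0.06 m and linear speed of bar_a above 0.3 m/s and contact force between bar_a and the fingers below 0.01 N) or (height (world z) of bar_b_centre above 0.06 m and linear speed of bar_b above 0.3 m/s and contact force between bar_b and the fingers below 0.01 N) or (height (world z) of bar_c_centre above 0.06 m and linear speed of bar_c above 0.3 m/s and contact force between bar_c and the fingers below 0.01 N) or (height (world z) of bar_d_centre above 0.06 m and linear speed of bar_d above 0.3 m/s and contact force between bar_d and the fingers below 0.01 N) or (height (world z) of bar_e_centre above 0.06 m and linear speed of bar_e above 0.3 m/s and contact force between bar_e and the fingers below 0.01 N)).
It also fails if it takes over 72 s, if anything falls off the work surface, if the arm or the gripper's body presses on something with over 40 N, if the wrist force passes 120 N, or if a joint passes its speed limit or range.

## Working session

There is one attempt and no reset: what is moved stays moved. The work goes in short steps, Python scripts to look and compute and a tool call to move; the robot and the scene stay as the last step left them, time stands still between calls to the robot, and variables do not carry over. Pictures are saved under pics/ and viewed, at most 10 in all, crops included, and the job is handed in when it is done.

Besides the shell and the picture viewer there is one more tool, called by a JSON object that holds its "op" and its "data", one argument or row to a line. play_rows: Moves the arm, as the interface text tells. Its arguments: {"type":"object","properties":{"steps":{"type":"array","items":{"type":"array","items":{"type":"array","items":{"type":"number","minimum":-1,"maximum":1}}}},"grip_force":{"type":"number"}},"required":["steps"]}

```bash
mkdir -p pics
cat > h.py <<'E'
import numpy as np, cv2
from rig import env
def cap(n):
    c=env.capture(n); h=c["img"].shape[0]; f=h/2/np.tan(np.radians(c["vertical_fov"])/2)
    z=c["z_map"]; v,u=np.mgrid[:480,:640]
    P=np.stack([(u-c["cx"])/f*z,(v-c["cy"])/f*z,z],-1)@np.array(c["rotation"]).T+np.array(c["eye"])
    P[z==0]=np.nan
    return c,P
def save(n,img): cv2.imwrite("pics/"+n,cv2.cvtColor(img,cv2.COLOR_RGB2BGR))
E
python3 - <<'E'
from h import *
for n in("top","side"):
    c,P=cap(n); save(n+"1.png",c["img"]); print(n,c["eye"],c["rotation"],c["vertical_fov"])
s=env.read_state(); print({k:np.round(v,3).tolist() for k,v in s.items()})
E
```

```text
top [0.33351341 0.01321105 1.0255049 ] [[ 0.02630062 -0.98656034  0.16126675]
 [-0.99939399 -0.0296291  -0.01826919]
 [ 0.02280185 -0.16068853 -0.98674175]] 51.79728592734942
side [0.41095125 0.65655151 0.58422046] [[-0.99383021 -0.05244992  0.0977268 ]
 [-0.10930317  0.61270234 -0.78271876]
 [-0.0188239  -0.7885714  -0.61465503]] 52.31330434353566
{'t': 0.1, 'joints': [1.084, 0.151, 1.438, 0.0, 1.554, -0.134], 'joint_velocities': [-0.001, -0.002, -0.001, -0.001, 0.0, 0.001], 'joint_efforts': [0.006, -71.438, -57.179, -0.0, 0.007, -0.0], 'ee_pos': [0.199, 0.539, 0.231], 'tcp_rot': [[-0.938, 0.346, -0.001], [0.346, 0.938, -0.001], [0.0, -0.001, -1.0]], 'wrist_force': [0.421, -1.494, 0.238], 'wrist_torque': [0.041, 0.011, -0.008], 'grasp_force': 0.0, 'grip_width': 0.085}
```

View pics/top1.png

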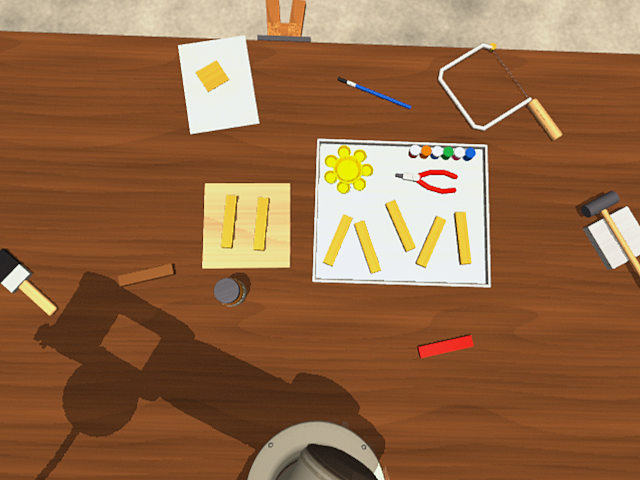

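View pics/side1.png

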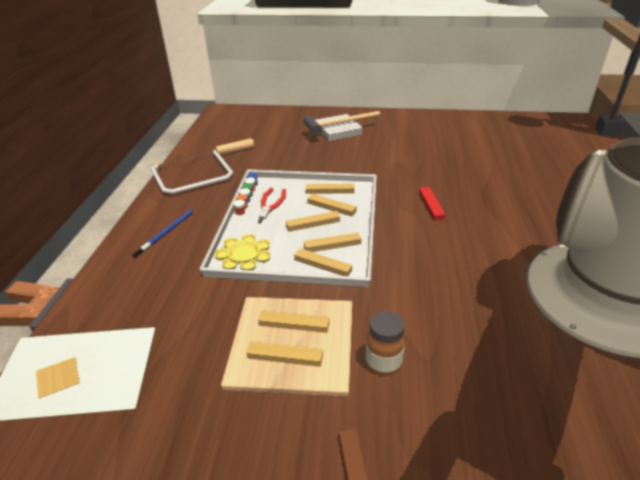

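The top view shows five gold bars in the tray at about (338,240), (368,246), (400,225), (431,242) and (462,238). The bottom pair lies on the board at (229,221) and (261,223), with the jar at (229,291). The brown bar (147,274) and the red bar (445,346) are decoys outside the tray. Next I'll segment the gold bars.

```bash
cat >> h.py <<'E'
def bars(c,P,draw=None,zr=(0.008,0.05)):
    hsv=cv2.cvtColor(c["img"],cv2.COLOR_RGB2HSV)
    m=cv2.inRange(hsv,(17,130,90),(26,255,255)); m=cv2.morphologyEx(m,cv2.MORPH_OPEN,np.ones((3,3)))
    n,l,st,ce=cv2.connectedComponentsWithStats(m); out=[]
    for i in range(1,n):
        if st[i,4]<250: continue
        k=(l==i); z=np.nanmedian(P[k][:,2])
        if not zr[0]<z<zr[1]: continue
        # intersect the pixel rays with the top plane
        q=P[k]; q=q[np.isfinite(q).all(1)&(abs(q[:,2]-z)<0.006)]
        e=np.array(c["eye"]); 
        ((cx,cy),(w,h),a)=cv2.minAreaRect((q[:,:2]*1000).astype(np.float32))
        if w<h: w,h,a=h,w,a+90
        a=(a+90)%180-90
        out.append((cx/1000,cy/1000,z,a,w,h,ce[i]))
    return out
E
python3 - <<'E'
from h import *
for n in("top","side"):
    c,P=cap(n); print(n)
    for b in sorted(bars(c,P),key=lambda b:-b[1]): print(np.round(b[:3],4),np.round(b[3:6],1),np.round(b[6]))
    hsv=cv2.cvtColor(c["img"],cv2.COLOR_RGB2HSV)
    if n=="top":
        for p in[(338,240),(229,221),(261,223),(210,76),(212,260)]: print(p,hsv[p[1],p[0]],np.round(P[p[1],p[0]],4))
        # red handles/jar lid, palette, pots
        for p in[(229,291),(347,168),(414,152),(470,154),(405,176),(455,175),(437,187)]: print(p,np.round(P[p[1],p[0]],4))
        im=cv2.resize(c["img"][130:300,190:500],None,fx=2.5,fy=2.5,interpolation=cv2.INTER_CUBIC); save("crop1.png",im)
E
```

```text
top
[0.5294 0.1936 0.0265] [ -3.  108.9  22.4] [229. 221.]
[0.5265 0.1278 0.0266] [ -2.6 109.1  22.3] [261. 223.]
[ 0.4978 -0.0316  0.0178] [-21.4 108.2  19.9] [338. 239.]
[ 0.4861 -0.0929  0.0178] [ 19.7 108.3  22.3] [367. 246.]
[ 0.5326 -0.1615  0.0179] [ 23.4 107.9  22.8] [400. 225.]
[ 0.5009 -0.2252  0.0179] [-23.5 109.3  21.5] [430. 242.]
[ 0.5104 -0.292   0.018 ] [  5.1 108.3  23.3] [463. 237.]
(338, 240) [ 25 189 238] [ 0.4973 -0.0329  0.0151]
(229, 221) [ 24 189 237] [0.5279 0.1919 0.0281]
(261, 223) [ 25 188 238] [0.5257 0.1264 0.0279]
(210, 76) [ 23 191 239] [0.8551 0.256  0.006 ]
(212, 260) [ 26  96 236] [0.4484 0.2248 0.0123]
(229, 291) [0.3821 0.1735 0.0878]
(347, 168) [ 0.6548 -0.049   0.0084]
(414, 152) [ 0.6878 -0.1886  0.0297]
(470, 154) [ 0.6878 -0.3077  0.0288]
(405, 176) [ 0.6386 -0.1719  0.0168]
(455, 175) [ 0.6448 -0.2789  0.0154]
(437, 187) [ 0.6181 -0.2409  0.0122]
side
[0.5287 0.1966 0.0255] [ -2.4 108.4  23.8] [285. 353.]
[0.5258 0.1311 0.0255] [ -3.2 107.3  23.1] [294. 321.]
[ 0.4938 -0.0603  0.0168] [ 83.5 111.2 105.4] [327. 252.]
[ 0.5318 -0.1569  0.0169] [ 26.5 108.9  23.4] [313. 219.]
[ 0.505  -0.243   0.0166] [-83.7 111.8  99.1] [331. 195.]
```

View pics/crop1.png

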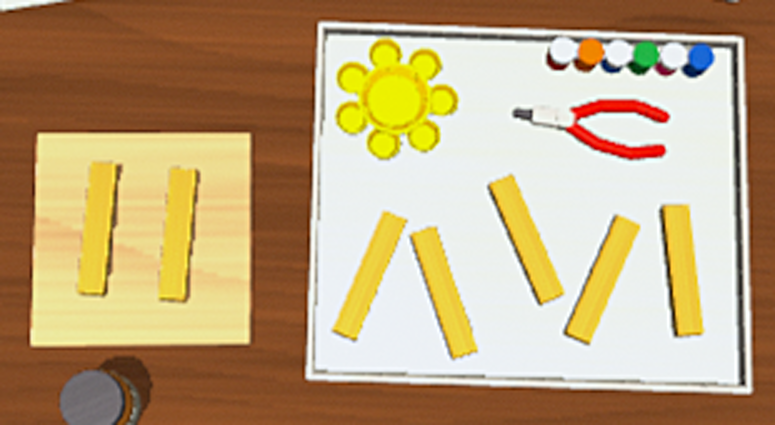

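The crop confirms it: the five gold bars lie in the tray, left to right, with the bottom pair on the board, all matching the given sizes. The tops measure z≈17 mm and 26 mm as they should. I'll start with the leftmost bar, and the tool yaw already nearly fits it.

{"op": "play_rows", "data": {
  "steps": [
    [[0.09,-0.18,-0.03,-0.009,0.05],[0.18,-0.36,-0.06,0,0.05],[0.19,-0.365,-0.06,0,0.05],[0.19,-0.365,-0.06,0,0.05],[0.19,-0.365,-0.06,0,0.05],[0.19,-0.365,-0.06,0,0.05],[0.19,-0.365,-0.06,0,0.05],[0.19,-0.365,-0.06,0,0.05],[0.19,-0.365,-0.06,0,0.05],[0.19,-0.365,-0.06,0,0.05],[0.19,-0.365,-0.06,0,0.05],[0.19,-0.365,-0.06,0,0.05],[0.19,-0.365,-0.06,0,0.05],[0.19,-0.365,-0.06,0,0.05],[0.19,-0.365,-0.06,0,0.05],[0.19,-0.365,-0.06,0,0.05],[0.19,-0.365,-0.06,0,0.05],[0.19,-0.365,-0.06,0,0.05],[0.19,-0.365,-0.06,0,0.05],[0.19,-0.365,-0.06,0,0.05]]
  ],
  "grip_force": 60
}}

```text
t: 1.87
ee_pos: [0.4943, -0.0309, 0.1374]
tcp_rot: [[-0.932, 0.363, -0.0], [0.363, 0.932, -0.0], [0.0, -0.0, -1.0]]
wrist_force: [0.5, 1.1, 0.5]
grip_width: 0.0446
grasp_force: 0.0
```

{"op": "play_rows", "data": {
  "steps": [
    [[0.03,0,-0.2,0,0.05],[0,0,-0.3,0,0.05],[0,0,-0.3,0,0.05],[0,0,-0.3,0,0.05],[0,0,-0.2,0,0.05],[0,0,-0.15,0,0.05],[0,0,-0.1,0,0.05],[0,0,-0.07,0,0.05],[0,0,0,0,0.05]]
  ]
}}

```text
t: 2.62
ee_pos: [0.4959, -0.0292, 0.0073]
tcp_rot: [[-0.932, 0.363, -0.001], [0.363, 0.932, 0.0], [0.001, -0.0, -1.0]]
wrist_force: [-0.0, 0.6, -0.4]
grip_width: 0.0446
grasp_force: 0.0
```

Run:
```python
from h import *
F=[]
for i in range(2):
    c,P=cap("side"); F.append(env.read_state()["wrist_force"])
print(np.round(F,2)); save("grasp1.png",cv2.resize(c["img"][150:310,200:400],None,fx=3,fy=3))
```

```text
[[-1.24  0.69  0.22]
 [ 0.15  0.76 -0.43]]
```

View pics/grasp1.png

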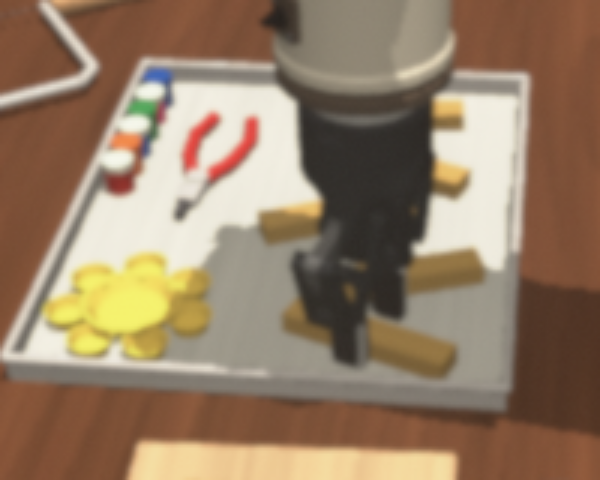

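The crop shows the fingers straddling the leftmost bar near its middle (about (360,330) in the crop), clear of its neighbour. Now I close, lift 30 mm and weigh.

{"op": "play_rows", "data": {
  "steps": [
    [[0,0,0,0,-1],[0,0,0,0,-1],[0,0,0,0,-1],[0,0,0,0,-1],[0,0,0,0,-1],[0,0,0,0,-1],[0,0,0.05,0,-1],[0,0,0.12,0,-1],[0,0,0.12,0,-1],[0,0,0.08,0,-1],[0,0,0,0,-1],[0,0,0,0,-1],[0,0,0,0,-1]]
  ]
}}

```text
t: 3.8
ee_pos: [0.4962, -0.0292, 0.0376]
tcp_rot: [[-0.932, 0.363, -0.0], [0.363, 0.932, -0.0], [0.0, -0.0, -1.0]]
wrist_force: [0.5, -0.4, -0.7]
grip_width: 0.0203
grasp_force: 58.9
```

```bash
cat > w.py <<'E'
from h import *
S=[]
for i in range(8): env.capture("top"); S.append(env.read_state())
a=lambda k:np.mean([s[k] for s in S],0)
print("F",np.round(a("wrist_force"),2),"Fz",np.round([s["wrist_force"][2] for s in S],2),"tau",np.round(a("wrist_torque"),3),"eff",np.round(a("joint_efforts")[1:3],2),np.round(a("ee_pos"),4),S[-1]["grip_width"],S[-1]["t"])
E
python3 w.py
```

```text
F [ 0.05 -0.05 -1.04] Fz [-1.32  0.08 -0.9  -1.46 -1.04 -1.52 -1.48 -0.64] tau [ 0.009 -0.009 -0.007] eff [-62.55 -49.01] [ 0.4961 -0.0292  0.0374] 0.02031709905827468 4.2
```

Bar 1 weighs about 1.0 N, so it's aluminium. I'll put it back and go to bar 2.

{"op": "play_rows", "data": {
  "steps": [
    [[0,0,-0.12,0,-1],[0,0,-0.12,0,-1],[0,0,-0.08,0,-1],[0,0,-0.05,0,-1],[0,0,0,0,-1],[0,0,0,0,0.05],[0,0,0,0,0.05],[0,0,0,0,0.05],[0,0,0.25,0,0.05],[0,0,0.25,0,0.05],[0,0,0.25,0,0.05],[-0.018,-0.111,0,0.049,0.05],[-0.018,-0.111,0,0.049,0.05],[-0.018,-0.111,0,0.049,0.05],[-0.018,-0.111,0,0.049,0.05],[-0.018,-0.111,0,0.049,0.05],[-0.018,-0.111,0,0.049,0.05],[-0.018,-0.111,0,0.049,0.05],[0,0,0,0,0.05]]
  ]
}}

```text
t: 5.78
ee_pos: [0.4859, -0.0924, 0.0678]
tcp_rot: [[-0.939, -0.344, -0.0], [-0.344, 0.939, -0.0], [0.0, -0.0, -1.0]]
wrist_force: [-0.7, -0.6, -0.6]
grip_width: 0.0448
grasp_force: 0.0
```

{"op": "play_rows", "data": {
  "steps": [
    [[0,0,-0.25,0,0.05],[0,0,-0.25,0,0.05],[0,0,-0.15,0,0.05],[0,0,-0.1,0,0.05],[0,0,0,0,-1],[0,0,0,0,-1],[0,0,0,0,-1],[0,0,0,0,-1],[0,0,0,0,-1],[0,0,0,0,-1],[0,0,0.05,0,-1],[0,0,0.12,0,-1],[0,0,0.12,0,-1],[0,0,0.08,0,-1],[0,0,0,0,-1],[0,0,0,0,-1],[0,0,0,0,-1]]
  ]
}}

```text
t: 7.2
ee_pos: [0.4861, -0.0914, 0.0376]
tcp_rot: [[-0.94, -0.34, -0.0], [-0.34, 0.94, -0.0], [0.0, -0.0, -1.0]]
wrist_force: [0.7, 0.2, -2.8]
grip_width: 0.0199
grasp_force: 59.7
```

```bash
python3 w.py
```

```text
F [ 0.05 -0.45 -2.47] Fz [-2.97 -2.88 -2.71 -1.85 -2.03 -2.76 -2.58 -1.99] tau [-0.002  0.011  0.028] eff [-62.94 -49.73] [ 0.486  -0.0914  0.0374] 0.020166614155846165 7.6
```

Bar 2 weighs about 2.5 N, so it's brass. I'll carry it to hover over the far seat.

{"op": "play_rows", "data": {
  "steps": [
    [[0,0,0.26,0,-1],[0,0,0.26,0,-1],[0,0,0.26,-0.0587,-1],[0.03,0.1,0,-0.0587,-1],[0.06,0.2,0,-0.0587,-1],[0.06,0.2,0,-0.0587,-1],[0.06,0.2,0,-0.0587,-1],[0.06,0.2,0,-0.0587,-1],[0.06,0.2,0,-0.0587,-1],[0.06,0.2,0,-0.0587,-1],[0.06,0.2,0,-0.0587,-1],[0.06,0.2,0,-0.0587,-1],[0.06,0.2,0,-0.0587,-1],[0.06,0.2,0,-0.0587,-1],[0.06,0.2,0,-0.0587,-1],[0.06,0.2,0,-0.0587,-1],[0.06,0.2,0,-0.0587,-1],[0.06,0.2,0,-0.0587,-1],[0.06,0.2,0,0,-1],[0.06,0.05,0,0,-1]]
  ]
}}

```text
t: 9.27
ee_pos: [0.5654, 0.1625, 0.0999]
tcp_rot: [[0.049, 0.999, -0.0], [0.999, -0.049, 0.001], [0.001, -0.0, -1.0]]
wrist_force: [0.0, -0.0, -2.0]
grip_width: 0.0202
grasp_force: 60.1
```

{"op": "play_rows", "data": {
  "steps": [
    [[0,0,-0.2,0,-1],[0,0,-0.2,0,-1],[0,0,0,0,-1]]
  ]
}}

```text
t: 9.52
ee_pos: [0.5641, 0.1601, 0.0651]
tcp_rot: [[0.049, 0.999, -0.004], [0.999, -0.049, -0.001], [-0.001, -0.004, -1.0]]
wrist_force: [-0.0, -0.0, -2.6]
grip_width: 0.0202
grasp_force: 60.1
```

Run:
```python
from h import *
ims=[]
for n in("top","side"):
    c,P=cap(n); print(n)
    for b in bars(c,P,zr=(0.02,0.12)): print(np.round(b[:3],4),np.round(b[3:6],1),np.round(b[6]))
    ims.append(cv2.resize(c["img"][150:290,180:320] if n=="top" else c["img"][260:400,210:350],(400,400)))
    np.savez(n+"_hov.npz",P=P,img=c["img"])
save("hov.png",np.hstack(ims)); s=env.read_state(); print(np.round(s["ee_pos"],4),np.round(s["tcp_rot"],3)[:,1])
```

```text
top
side
[0.5274 0.1637 0.0262] [ -2.9 109.2  89.4] [282. 335.]
[0.5652 0.1602 0.068 ] [ 0.999 -0.049 -0.001]
```

View pics/hov.png

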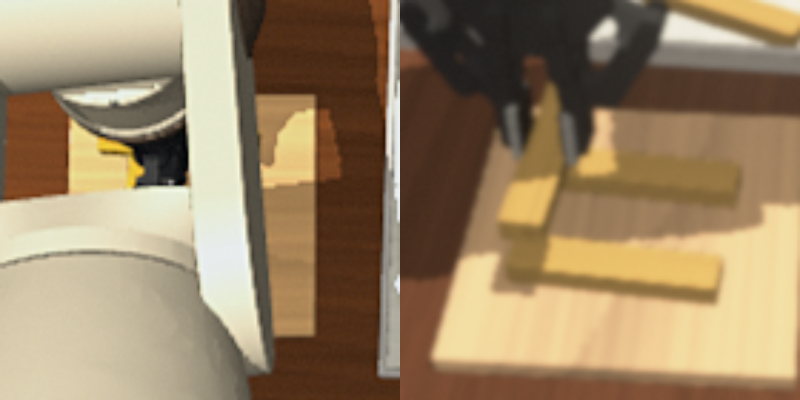

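The held bar's near end is visible in the side view (right half, about (525,200)), above both bottom bars. I'll measure its ends against the pair in the same camera.

```bash
cat > held.py <<'E'
from h import *
c,P=cap("side")
hsv=cv2.cvtColor(c["img"],cv2.COLOR_RGB2HSV); m=cv2.inRange(hsv,(15,120,50),(28,255,255))>0
t=env.read_state()["ee_pos"]; k=m&(abs(P[...,2]-t[2]-0.010)<0.004)&(abs(P[...,0]-t[0])<0.09)&(abs(P[...,1]-t[1])<0.09)
q=P[k]; print(len(q),"z",np.round(np.median(q[:,2]),4),"x",np.round(np.percentile(q[:,0],[1,99]),4),"y",np.round(np.percentile(q[:,1],[1,99]),4),np.round(t,4))
n=q[q[:,1]>np.percentile(q[:,1],99)-0.025]; print("end strip: x mid",np.round(np.percentile(n[:,0],[2,98]),4).tolist(),np.round(np.percentile(n[:,0],[2,98]).mean(),4),"y max",np.round(n[:,1].max(),4))
E
python3 held.py
```

```text
602 z 0.0767 x [0.5556 0.5781] y [0.1271 0.2182] [0.5656 0.1603 0.0687]
end strip: x mid [0.5568, 0.5784] 0.5676 y max 0.2193
```

{"op": "play_rows", "data": {
  "steps": [
    [[-0.066,-0.02,0,0,-1],[0,0,-0.12,0,-1],[0,0,-0.12,0,-1],[0,0,-0.1,0,-1],[0,0,-0.06,0,-1],[0,0,-0.03,0,-1],[0,0,0,0,-1],[0,0,0,0,-1],[0,0,0,0,-1]]
  ]
}}

```text
t: 10.42
ee_pos: [0.5604, 0.159, 0.034]
tcp_rot: [[0.049, 0.999, 0.0], [0.999, -0.049, 0.0], [0.0, 0.0, -1.0]]
wrist_force: [-0.2, -0.5, -2.6]
grip_width: 0.0199
grasp_force: 60.1
```

```bash
python3 held.py; python3 w.py
```

```text
593 z 0.0425 x [0.5503 0.5733] y [0.1248 0.217 ] [0.5604 0.159  0.0341]
end strip: x mid [0.5516, 0.5735] 0.5625 y max 0.2178
F [ 0.19 -0.63 -2.67] Fz [-1.63 -2.29 -2.55 -3.49 -3.71 -2.53 -2.37 -2.82] tau [-0.013 -0.023  0.013] eff [-79.69 -50.73] [0.5602 0.159  0.0339] 0.020022211348817716 10.8667
```

{"op": "play_rows", "data": {
  "steps": [
    [[0,0,-0.02,0,-1],[0,0,-0.02,0,-1],[0,0,0,0,-1],[0,0,0,0,-1],[0,0,0,0,0.0],[0,0,0,0,0.0],[0,0,0,0,0.0],[0,0,0.1,0,0.0],[0,0,0.2,0,0.0],[0,0,0.3,0,0.05],[0,0,0.3,0,0.05]]
  ]
}}

```text
t: 11.78
ee_pos: [0.5598, 0.1589, 0.1034]
tcp_rot: [[0.05, 0.999, -0.001], [0.999, -0.05, -0.0], [-0.0, -0.001, -1.0]]
wrist_force: [0.6, -0.5, -0.3]
grip_width: 0.0446
grasp_force: 0.0
```

{"op": "play_rows", "data": {
  "steps": [
    [[-0.047,-0.15,0,0.036,0.05],[-0.047,-0.3,0,0.036,0.05],[-0.047,-0.31,0,0.036,0.05],[-0.047,-0.31,0,0.036,0.05],[-0.047,-0.31,0,0.036,0.05],[-0.047,-0.31,0,0.036,0.05],[-0.047,-0.31,0,0.036,0.05],[-0.047,-0.31,0,0.036,0.05],[-0.047,-0.31,0,0.036,0.05],[-0.047,-0.31,0,0.036,0.05],[-0.047,-0.31,0,0.036,0.05],[-0.047,-0.31,0,0.036,0.05],[-0.047,-0.31,0,0.036,0.05],[-0.047,-0.31,0,0.036,0.05],[-0.047,-0.31,0,0.036,0.05],[-0.04,-0.3,0,0.036,0.05],[0,0,0,0,0.05]]
  ]
}}

```text
t: 13.2
ee_pos: [0.5, -0.227, 0.103]
tcp_rot: [[-0.917, 0.399, 0.0], [0.399, 0.917, -0.001], [-0.001, -0.001, -1.0]]
wrist_force: [0.1, -1.1, -0.6]
grip_width: 0.0446
grasp_force: 0.0
```

Run:
```python
from h import *
for n in("top","side"):
    c,P=cap(n); print(n)
    for b in bars(c,P): print(np.round(b[:3],4),np.round(b[3:6],1),np.round(b[6]))
save("chk.png",np.hstack([cv2.resize(c["img"][260:400,210:350],(390,390)),cv2.resize(c["img"][150:290,230:410],(390,390))]))
s=env.read_state(); print(np.round(s["ee_pos"],4),np.degrees(np.arctan2(s["tcp_rot"][1][1],s["tcp_rot"][0][1])))
```

```text
top
[0.5281 0.1616 0.0283] [ 87.3 109.4 109.4] [244. 218.]
[ 0.5407 -0.1576  0.018 ] [23.3 90.1 22.9] [398. 221.]
[ 0.4971 -0.0302  0.0179] [-21.4 107.7  20. ] [337. 240.]
side
[ 0.5204 -0.2138  0.0166] [-85.3 164.9 132.9] [325. 203.]
[ 0.4962 -0.0251  0.0168] [-21.5 107.1  19.9] [324. 262.]
[0.5275 0.1688 0.0266] [ -2.3 108.4  99.7] [285. 336.]
[ 0.5004 -0.224   0.1028] 66.15159172716517
```

View pics/chk.png

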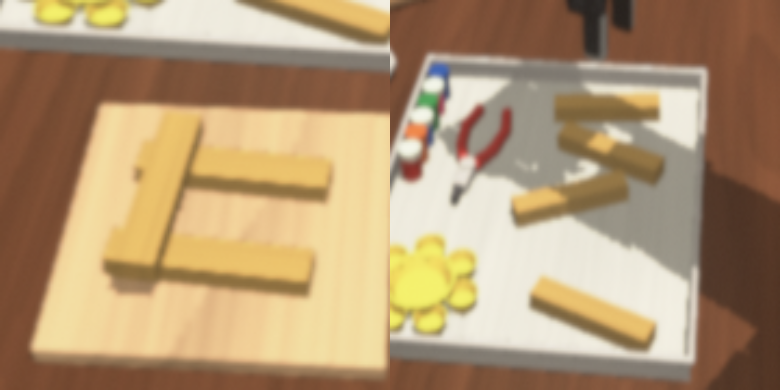

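The left half shows the first brass bar lying across both bottom bars at the far seat. The right half shows the other four bars undisturbed in the tray. Next I'll weigh bar 4 at (0.500,-0.224), with the tool above it.

{"op": "play_rows", "data": {
  "steps": [
    [[0,0,-0.25,0,0.05],[0,0,-0.3,0,0.05],[0,0,-0.3,0,0.05],[0,0,-0.2,0,0.05],[0,0,-0.14,0,0.05],[0,0,0,0,0.05],[0,0,0,0,-1],[0,0,0,0,-1],[0,0,0,0,-1],[0,0,0,0,-1],[0,0,0,0,-1],[0,0,0,0,-1],[0,0,0.05,0,-1],[0,0,0.12,0,-1],[0,0,0.12,0,-1],[0,0,0.08,0,-1],[0,0,0,0,-1],[0,0,0,0,-1],[0,0,0,0,-1]]
  ]
}}

```text
t: 14.88
ee_pos: [0.5004, -0.2234, 0.0368]
tcp_rot: [[-0.916, 0.402, -0.0], [0.402, 0.916, -0.0], [0.0, -0.0, -1.0]]
wrist_force: [-0.3, 0.0, -1.8]
grip_width: 0.0199
grasp_force: 58.8
```

```bash
python3 w.py
```

```text
F [-0.05  0.17 -1.21] Fz [-1.28 -1.38 -1.67 -1.48 -1.17 -1.1  -0.38 -1.21] tau [ 0.012 -0.013  0.003] eff [-72.37 -49.61] [ 0.5004 -0.2233  0.0365] 0.019919288333576333 15.2833
```

About 1.2 N: aluminium. I'll put it back and go to bar 5.

{"op": "play_rows", "data": {
  "steps": [
    [[0,0,-0.12,0,-1],[0,0,-0.12,0,-1],[0,0,-0.08,0,-1],[0,0,-0.045,0,-1],[0,0,0,0,-1],[0,0,0,0,0.05],[0,0,0,0,0.05],[0,0,0,0,0.05],[0,0,0.25,0,0.05],[0,0,0.25,0,0.05],[0,0,0.25,0,0.05],[0.02,-0.14,0,0.04,0.05],[0.02,-0.14,0,0.04,0.05],[0.02,-0.14,0,0.04,0.05],[0.02,-0.14,0,0.04,0.05],[0.02,-0.14,0,0.04,0.05],[0.02,-0.14,0,0.04,0.05],[0,0,0,0,0.05]]
  ]
}}

```text
t: 16.78
ee_pos: [0.5101, -0.2921, 0.067]
tcp_rot: [[-0.996, -0.092, -0.0], [-0.092, 0.996, -0.0], [0.0, -0.0, -1.0]]
wrist_force: [0.4, -0.7, 0.5]
grip_width: 0.0449
grasp_force: 0.0
```

{"op": "play_rows", "data": {
  "steps": [
    [[0,0,-0.25,0,0.05],[0,0,-0.25,0,0.05],[0,0,-0.15,0,0.05],[0,0,-0.09,0,0.05],[0,0,0,0,-1],[0,0,0,0,-1],[0,0,0,0,-1],[0,0,0,0,-1],[0,0,0,0,-1],[0,0,0,0,-1],[0,0,0.05,0,-1],[0,0,0.12,0,-1],[0,0,0.12,0,-1],[0,0,0.08,0,-1],[0,0,0,0,-1],[0,0,0,0,-1],[0,0,0,0,-1]]
  ]
}}

```text
t: 18.2
ee_pos: [0.51, -0.2905, 0.0379]
tcp_rot: [[-0.996, -0.089, -0.0], [-0.089, 0.996, 0.0], [0.0, 0.0, -1.0]]
wrist_force: [0.2, -0.1, -4.0]
grip_width: 0.0201
grasp_force: 59.7
```

```bash
python3 w.py
```

```text
F [ 0.03  0.07 -2.73] Fz [-1.98 -2.64 -2.76 -3.64 -2.2  -2.33 -3.33 -2.99] tau [-0.006  0.005 -0.006] eff [-80.76 -51.17] [ 0.51   -0.2905  0.0377] 0.019962038507652585 18.6
```

About 2.7 N: brass. By elimination bar 3 is aluminium. I'll carry this one to hover over the near seat.

{"op": "play_rows", "data": {
  "steps": [
    [[0,0,0.26,0,-1],[0,0,0.26,0,-1],[0,0,0.26,0,-1],[-0.0125,0.17,0,-0.0583,-1],[-0.0125,0.35,0,-0.0583,-1],[-0.0125,0.37,0,-0.0583,-1],[-0.0125,0.37,0,-0.0583,-1],[-0.0125,0.37,0,-0.0583,-1],[-0.0125,0.37,0,-0.0583,-1],[-0.0125,0.37,0,-0.0583,-1],[-0.0125,0.37,0,-0.0583,-1],[-0.0125,0.37,0,-0.0583,-1],[-0.0125,0.37,0,-0.0583,-1],[-0.0125,0.37,0,-0.0583,-1],[-0.0125,0.37,0,-0.0583,-1],[-0.0125,0.37,0,-0.0583,-1],[-0.0125,0.37,0,-0.0583,-1],[-0.0125,0.35,0,0,-1],[-0.0125,0.35,0,0,-1],[0,0,0,0,-1]]
  ]
}}

```text
t: 20.27
ee_pos: [0.494, 0.1607, 0.1005]
tcp_rot: [[0.025, 1.0, 0.0], [1.0, -0.025, 0.001], [0.001, 0.0, -1.0]]
wrist_force: [0.4, 0.1, -2.5]
grip_width: 0.0201
grasp_force: 59.9
```

{"op": "play_rows", "data": {
  "steps": [
    [[0,0,-0.15,0,-1],[0,0,-0.15,0,-1],[0,0,-0.1,0,-1],[0,0,0,0,-1],[0,0,0,0,-1]]
  ]
}}

```text
t: 20.68
ee_pos: [0.4941, 0.156, 0.0676]
tcp_rot: [[0.029, 1.0, -0.002], [1.0, -0.029, -0.0], [-0.0, -0.002, -1.0]]
wrist_force: [-0.2, -0.5, -2.5]
grip_width: 0.02
grasp_force: 59.9
```

```bash
python3 held.py
```

```text
646 z 0.0757 x [0.4847 0.5061] y [0.1055 0.2128] [0.4945 0.1562 0.0683]
end strip: x mid [0.4849, 0.5063] 0.4956 y max 0.2139
```

{"op": "play_rows", "data": {
  "steps": [
    [[0,0.079,0,-0.009,-1],[0,0,-0.12,0,-1],[0,0,-0.12,0,-1],[0,0,-0.1,0,-1],[0,0,-0.06,0,-1],[0,0,-0.03,0,-1],[0,0,0,0,-1],[0,0,0,0,-1]]
  ]
}}

```text
t: 21.4
ee_pos: [0.4945, 0.1631, 0.0341]
tcp_rot: [[0.047, 0.999, -0.0], [0.999, -0.047, 0.0], [-0.0, -0.0, -1.0]]
wrist_force: [-0.1, 0.2, -3.0]
grip_width: 0.0202
grasp_force: 59.9
```

```bash
python3 held.py
```

```text
926 z 0.0418 x [0.4856 0.5714] y [0.1142 0.2196] [0.4947 0.1631 0.0343]
end strip: x mid [0.486, 0.5714] 0.5287 y max 0.2214
```

{"op": "play_rows", "data": {
  "steps": [
    [[0,0,-0.02,0,-1],[0,0,-0.022,0,-1],[0,0,0,0,-1],[0,0,0,0,-1],[0,0,0,0,0.0],[0,0,0,0,0.0],[0,0,0,0,0.0],[0,0,0.1,0,0.0],[0,0,0.2,0,0.0],[0,0,0.3,0,0.0],[0,0,0.3,0,0.0],[0,-0.2,0.3,0,0.0],[0,-0.3,0.3,0,0.0],[0,-0.4,0,0,0.0],[0,-0.4,0,0,0.0],[0,-0.4,0,0,0.0],[0,-0.4,0,0,0.0],[0,-0.4,0,0,0.0],[0,-0.4,0,0,0.0],[0,-0.3,0,0,0.0]]
  ]
}}

```text
t: 23.12
ee_pos: [0.4942, -0.0951, 0.1514]
tcp_rot: [[0.047, 0.999, 0.001], [0.999, -0.047, -0.001], [-0.001, 0.001, -1.0]]
wrist_force: [0.5, -0.2, 0.5]
grip_width: 0.043
grasp_force: 0.0
```

{"op": "play_rows", "data": {
  "steps": [
    [[0,-0.4,0,0,0.0],[0,-0.4,0,0,0.0],[0,-0.4,0,0,0.0],[0,-0.3,0,0,0.0],[0,0,0,0,0.0]]
  ]
}}

```text
t: 23.53
ee_pos: [0.4942, -0.2167, 0.1511]
tcp_rot: [[0.05, 0.999, -0.0], [0.999, -0.05, -0.001], [-0.001, -0.0, -1.0]]
wrist_force: [0.3, -0.4, -0.2]
grip_width: 0.0426
grasp_force: 0.0
```

Run:
```python
from h import *
ims=[]
for n in("top","side"):
    c,P=cap(n); print(n)
    hsv=cv2.cvtColor(c["img"],cv2.COLOR_RGB2HSV); g=cv2.inRange(hsv,(15,120,50),(28,255,255))>0
    for lo,hi,s in((0.034,0.05,"upper"),(0.02,0.032,"base"),(0.013,0.02,"tray")):
        k=g&(P[...,2]>lo)&(P[...,2]<hi)&(P[...,0]>.42)&(P[...,0]<.62)&((P[...,1]>.09) if s!="tray" else (P[...,1]<0))
        k=cv2.morphologyEx(k.astype(np.uint8),cv2.MORPH_OPEN,np.ones((2,2)))
        m,l,st,ce=cv2.connectedComponentsWithStats(k)
        for i in range(1,m):
            if st[i,4]<90: continue
            q=P[l==i]; (a,b,r)=cv2.minAreaRect((q[:,:2]*1000).astype(np.float32)); print(s,np.round(a),np.round(b),round(r,1),np.round(np.median(q[:,2]),4))
    ims.append(cv2.resize(c["img"][140:300,190:330] if n=="top" else c["img"][260:400,210:350],(390,390)))
save("fin.png",np.hstack(ims)); print(env.read_state()["t"])
```

```text
top
upper [555. 158.] [ 26. 109.] 6.6 nan
upper [494. 163.] [111.  22.] 88.4 nan
base [529. 192.] [45. 21.] 1.1 0.0264
base [527. 126.] [21. 45.] 89.3 0.0265
tray [ 496. -141.] [ 58. 172.] 72.9 0.018
tray [496. -32.] [ 20. 107.] 68.7 0.0175
side
upper [560. 163.] [110.  21.] 87.2 nan
upper [494. 160.] [121.  19.] 86.6 nan
base [522. 134.] [29. 55.] 61.3 nan
base [476. 133.] [22. 12.] 83.8 nan
base [538. 200.] [27. 69.] 77.6 nan
base [478. 195.] [30. 11.] 83.1 nan
tray [ 499. -217.] [ 16. 105.] 64.8 nan
tray [ 526. -159.] [118.  30.] 32.5 nan
tray [495. -25.] [ 18. 106.] 67.0 nan
23.6333
```

View pics/fin.png

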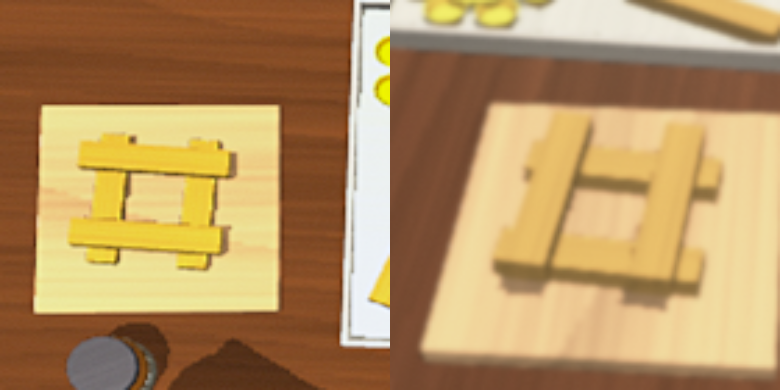

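Both views show a square crib. The upper bars sit at x≈0.560 and 0.494, about 66 mm apart and centred on the pair within 2–3 mm. Three bars remain in the tray and the jar stands where it was. I'm handing it in.

```bash
python3 -c "
from rig import env
print(env.sign_off())"
```

```text
the job is handed in; nothing more can be done
None
```

The two brass bars (about 2.5 N and 2.7 N) now lie square across the bottom pair, centred within 2–3 mm, and the three aluminium bars are in the tray (two weighed at about 1.0–1.2 N, the third by elimination); handed in at about 24 s, and the sign-off returned no verdict.

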